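Wedge the vial clamp shut

ROBOT

A 7-joint arm with a two-finger parallel gripper is mounted at the origin on the work surface. World frame = base frame: x ahead of the robot, y to its left, z up, the work surface at z = 0. Lengths are in m, angles in rad, forces in N, time in s.
With the tool pointing down it reaches from about 0.4 to 0.85 m from the base axis. Payload 4.5 kg.
Tool frame: the origin (TCP) lies at the very end of the fingers, on their centre line; the grasp point (between the pads) lies 19 mm behind it (r.grip_point_offset is the distance from the TCP to the grasp point, in m); y points along the fingers, x is the direction in which the jaws open and shut, and the axes are right-handed (so a half turn about y gives the same grasp; the last joint's range is limited). The gripper opens to 88 mm and grips with 3 to 60 N. Pads are 18 mm wide; open, the fingers measure 123 mm over their backs; the gripper's body (75 mm by 187 mm) begins 45 mm behind the grasp point.
Start: joints at [1.177, 0.689, -0.195, 1.565, 0.157, 0.902, -0.215], TCP at [0.259, -0.569, 0.239] pointing down, gripper open.
Joint ranges: [-3.01, 3.01], [-0.46, 2.08], [-1.47, 1.51], [0.13, 2.56], [-1, 4.14], [0.04, 2.09], [-2.66, 2.66]. Speed limits (rad/s): [2.57, 2.57, 3.14, 3.14, 3.14, 3.14, 3.14].

INTERFACE

Orientations are given as a unit quaternion [x, y, z, w].
In Python, from plant import get_state, snapshot, camera_params, job, r gives the robot as it stands.
- The arm moves only by the tool carry_out, never from a script. Its arguments are lists of equal length, an entry for each row: "offset": the shift along the world's x, y, z in m, a list of three; "twist": the turn about the world's z in degrees. In form: {"offset": [[tx, ty, tz], ...], "twist": [twist, ...]}. A call has 1 to 8 rows; each row shifts and turns the commanded pose from where the row before left it; what a row does not reach is not made up. A row lasts 1/8 s, in which the tool goes at most 62.5 mm and 10.7 degrees, less where a joint would pass 70% of its speed; a pose out of reach is approached as far as the arm can. A call with a gripper value outside its range is refused whole. "grip" is the finger opening in m, from 0 to 0.0881, set as the call begins (left out, the last holds). The fingers move at their own pace and stop on an object; "newtons" is the grip in N (left out, the last holds). Time passes only in rows, so rows that do not move let the fingers close. It gives the time, the measured TCP pose, the force and the opening at its end, in the units of the state.
- get_state(): the state, without advancing time (a new reading comes with each control period).
- snapshot(name): name is "scene" or "top" or "wrist"; returns the picture (420x560x3 uint8, red, green, blue); there is no depth.
- camera_params(name): a dict with "camera_matrix" (3x3 intrinsics, pixels), "eye" and "orientation" of the camera in the world. Camera axes: x right, y up, looking along -z (the intrinsics and any distortion apply to the point x, -y, -z); pixel columns grow to the right and rows downward; lengths in m; the calibration is good to about 2 mm. A picture is of the moment at which its call begins: read the wrist's pose just before it. camera_params takes no time and is no camera call; for the wrist camera it gives the pose at the moment of the call.
- job.finish_job(): hands the job in, once; it reports no verdict.
The state is a dict: "clock": time; "q": joint angles; "qd": joint speeds; "joint_torque": joint torques, N m; "tool_pos": TCP position; "eef_rot": TCP orientation; "contact_force": force on the tool from outside, world axes, zero at the start; "moment": the same for the moment, N m; "opening": opening from 0.0 (shut) to 1.0 (fully open).
Only numpy, scipy, OpenCV 4.12 (cv2) and the standard library are available. Lean on these libraries where they do the work, as an engineer would, in place of code of your own. Each camera call takes 0.05 s, during which the arm holds its last target. There are 200 camera calls.

TASK

Two identical bench clamps stand on the lab bench, each with a sliding jaw bar and a thumb wedge. In the one that holds the rack of vials, slide the thumb wedge along the bar's ramp until it jams and the bar grips the rack fast, then let go of it. Leave the wedge of the empty clamp where it is.

Things in the scene. Friction and masses are not known exactly. Their poses are not given: they have to be found in the camera images.
- wedge_tab (a point): Thumb tab of the steel wedge in the rack's clamp: upright, 22 (x) x 12 (y) x 58 mm tall, nothing above 36 mm near it. Point: 24 mm below its top, 64 mm above the bench. The wedge under it, 70 mm long, 18 mm high, 39 to 22 mm wide, lies between a lipped straight fence (-x) and the bar's ramp (+x); push it by the tab along +y, to its thin end. It starts 38 to 51 mm short of jamming.
- jaw_bar: Steel sliding bar of the rack's clamp, 140 mm (y), top 30 mm above the bench. Origin: middle of its jaw face's lower edge. +x: its slide to the rack, 8 mm; +y: the wedge's way; z up. Its -x side is a 1:4 ramp; a 2 N spring returns it. The wedge slides with about 5 N, jams with its tab at about y = +10 mm here (1 to 2 more if pushed hard), needs 15 to 25 N to be fast, and stays by friction.
- rack: Loaded vial rack: one loose white block with brown vials, 70 (x) x 110 (y) mm, 55 mm tall, about 0.35 kg, standing on its clamp's 12 mm base plate between the jaw bar and a fixed jaw, with a few mm of play. Origin: centre of its underside; axes as the clamp's.
- spare_wedge_tab (a point): The same point on the same wedge in the other, empty clamp: not to be moved.
Things that resemble listed ones, but are neither listed nor needed, are in the scene too. Leave any blue look-alike of the rack alone.

How it is judged:
By the outcome, as a careful person would: the job done as asked, in the order asked, and still so for the second after the job is handed in, with the robot touching nothing.
It also fails if it takes over 32 s, if anything falls off the work surface, if the arm or the gripper's body presses on something with over 40 N, if the wrist force passes 120 N, or if a joint passes its speed limit or range.

## Working session

There is one attempt and no reset: what is moved stays moved. The work goes in short steps, Python scripts to look and compute and a tool call to move; the robot and the scene stay as the last step left them, time stands still between calls to the robot, and variables do not carry over. Pictures are saved under pics/ and viewed, about 8 in all and at most 12, crops included, and the job is handed in when it is done.

Besides the shell and the picture viewer there is one more tool, called as name(argument=value, ...), one argument or row to a line, values as JSON. carry_out: Moves the arm, as the interface text tells. Its arguments: {"type":"object","properties":{"offset":{"type":"array"},"twist":{"type":"array"},"grip":{"type":"number"},"newtons":{"type":"number"}},"required":["offset","twist"]}

```bash
mkdir -p pics; cat > h.py <<'E'
import numpy as np, cv2, json
from plant import get_state, snapshot, camera_params, job, r
from scipy.spatial.transform import Rotation as R
def save(n,f):
    p=camera_params(n); im=snapshot(n); cv2.imwrite('pics/'+f+'.png',im[:,:,::-1])
    json.dump({k:np.asarray(v).tolist() for k,v in p.items() if k in('camera_matrix','eye','orientation')},open('pics/'+f+'.json','w')); return p
def ray(f,u,v):
    p=json.load(open('pics/'+f+'.json')); K=np.array(p['camera_matrix']); o=np.array(p['orientation'])
    M=R.from_quat(o).as_matrix() if o.size==4 else o
    d=np.linalg.inv(K)@[u,v,1]; d=M@[d[0],-d[1],-d[2]]; return np.array(p['eye']),d/np.linalg.norm(d)
def atz(f,u,v,z):
    e,d=ray(f,u,v); return e+d*(z-e[2])/d[2]
def tri(*obs):
    A=np.zeros((3,3));b=np.zeros(3)
    for o in obs:
        e,d=ray(*o);P=np.eye(3)-np.outer(d,d);A+=P;b+=P@e
    x=np.linalg.solve(A,b)
    return x,[np.linalg.norm((np.eye(3)-np.outer(ray(*o)[1],ray(*o)[1]))@(x-ray(*o)[0]))*1e3 for o in obs]
E
python3 - <<'E'
from h import *
for n in('scene','top'): print({k:np.round(v,3).tolist() if not isinstance(v,str) else v for k,v in save(n,n+'0').items()})
print(get_state())
a=cv2.imread('pics/scene0.png');b=cv2.imread('pics/top0.png')
E
```

```text
{'camera_matrix': [[492.673, 0.0, 283.281], [0.0, 492.673, 212.049], [0.0, 0.0, 1.0]], 'eye': [1.157, 0.362, 0.952], 'orientation': [0.182, 0.32, 0.811, 0.454]}
{'camera_matrix': [[384.366, 0.0, 281.363], [0.0, 384.366, 208.189], [0.0, 0.0, 1.0]], 'eye': [0.365, -0.074, 0.865], 'orientation': [-0.056, 0.034, 0.711, -0.7]}
{'clock': 0.1, 'q': array([ 1.17676559,  0.68985719, -0.19454994,  1.56623231,  0.15730109,
        0.90249329, -0.21514342]), 'qd': array([ 2.11985293e-03, -2.38087210e-03,  5.28790998e-04, -3.55568470e-03,
        4.12809963e-04,  1.34287064e-05, -1.06546780e-03]), 'joint_torque': array([-3.26430316e-03, -5.28499639e+01, -1.27166145e+00, -1.53837115e+01,
       -5.25701477e-02,  1.95968700e-03,  1.51342346e-05]), 'tool_pos': array([ 0.25905451, -0.56816989,  0.23801983]), 'eef_rot': array([-0.59448338,  0.38293677, -0.38194946,  0.5950324 ]), 'contact_force': array([-0.852272  ,  0.05636084,  0.65238943]), 'moment': array([ 0.00232675, -0.01656901, -0.00805085]), 'opening': 0.9995123311938405}
```

View pics/scene0.png

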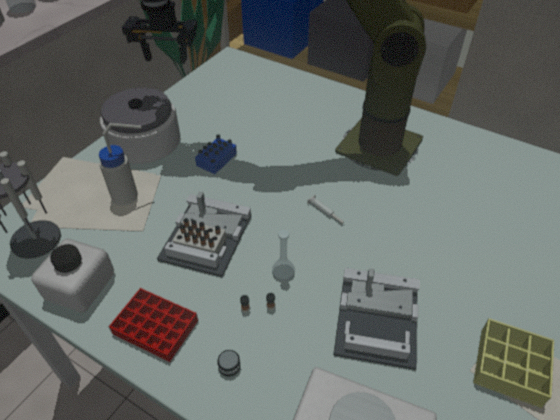

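View pics/top0.png

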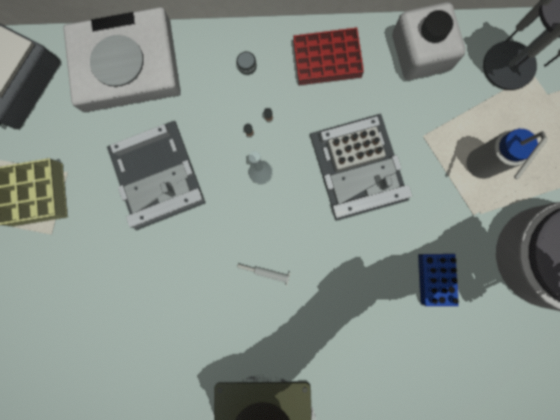

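The rack's clamp (white block with brown vials) is at scene (205,235) and top (360,165). Its tab is at scene (200,203) and top ~(380,183). Look-alikes are the empty clamp's tab at scene (370,278) / top (167,188), and the blue rack at scene (216,153) / top (438,280). I choose the clamp with the white rack and check it in a close crop.

```bash
python3 - <<'E'
from h import *
a=cv2.imread('pics/scene0.png')[180:280,150:260];b=cv2.imread('pics/top0.png')[105:225,300:420]
A=cv2.resize(a,(440,400),interpolation=3);A=cv2.copyMakeBorder(A,0,0,0,0,0);B=cv2.resize(b,(360,360),interpolation=3)
A=cv2.resize(a,(396,360),interpolation=cv2.INTER_CUBIC)
cv2.imwrite('pics/c1.png',np.hstack([A,B]))
for n,u,v in(('top0',380,183),('scene0',200,200),('top0',167,188)): print(atz(n,u,v,.08))
E
```

```text
[ 0.5147562  -0.25347587  0.08      ]
[ 0.5312333  -0.25920181  0.08      ]
[0.51329144 0.18955412 0.08      ]
```

View pics/c1.png

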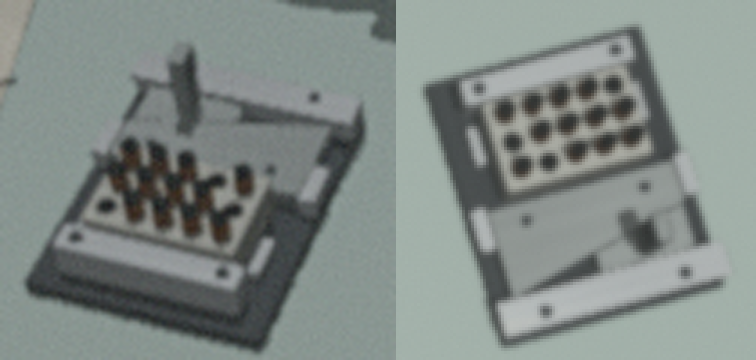

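The crop confirms the white rack with brown vials is in this clamp. Its tab stands at crop (183,90) in the scene view. Next I work out orientations and an approach.

```bash
python3 - <<'E'
from h import *
s=get_state();M=R.from_quat(s['eef_rot']).as_matrix();print('tool\n',M.round(2))
p=camera_params('wrist');print(np.round(p['eye']-s['tool_pos'],3),(R.from_quat(p['orientation']).as_matrix()).round(2),p['camera_matrix'][0])
# clamp angle: fence ends in top crop
f=lambda x,y,z:atz('top0',300+(x-396)/3,105+y/3,z)
for a,b,z in(((500,325),(728,268),.03),((465,90),(632,42),.03),((505,340),(430,90),0.012)):
    d=f(*b,z)-f(*a,z);print(np.degrees(np.arctan2(d[1],d[0])))
for n,u,v,z in(('top0',518,145,.12),('top0',545,255,.12),('scene0',112,150,.12),('scene0',138,100,.12)):print(atz(n,u,v,z).round(3))
print(tri(('scene0',150+183/3.6,180+48/3.6),('top0',300+(629-396)/3,105+215/3)))
E
```

```text
tool
 [[ 0.41 -0.    0.91]
 [-0.91  0.    0.41]
 [-0.   -1.   -0.  ]]
[0.066 0.028 0.147] [[ 0.41  0.87  0.25]
 [-0.91  0.4   0.11]
 [-0.   -0.28  0.96]] [317.08582699   0.         279.37383033]
-76.9026332583516
-74.86248394435233
14.77335322184408
[ 0.577 -0.515  0.12 ]
[ 0.363 -0.546  0.12 ]
[ 0.535 -0.541  0.12 ]
[ 0.329 -0.641  0.12 ]
(array([ 0.52652209, -0.24970176,  0.10218865]), [np.float64(5.861861487458392), np.float64(5.86186148745851)])
```

carry_out(
  offset=[
    [0.02,0.04,0.02],
    [0.033,0.05,0],
    [0.033,0.05,0],
    [0.033,0.05,0],
    [0.033,0.05,0],
    [0.033,0.04,0],
    [0.015,0.02,0],
    [0,0,0],
  ],
  twist=[0,-2,-2,-2,-2,-1,0,0],
)

```text
clock: 1.1
tool_pos: [0.4604, -0.2666, 0.2585]
eef_rot: [-0.564, 0.427, -0.426, 0.564]
contact_force: [-0.6, -0.5, -0.7]
opening: 1.0
```

```bash
python3 - <<'E'
from h import *
save('wrist','w1');s=get_state();print(s['tool_pos'],s['qd'].round(3))
im=cv2.imread('pics/w1.png');cv2.imwrite('pics/w1b.png',cv2.resize(im,(800,600),interpolation=cv2.INTER_CUBIC))
E
```

```text
[ 0.45901938 -0.26862474  0.25845834] [ 0.04  -0.002  0.034  0.004  0.006  0.002  0.002]
```

View pics/w1b.png

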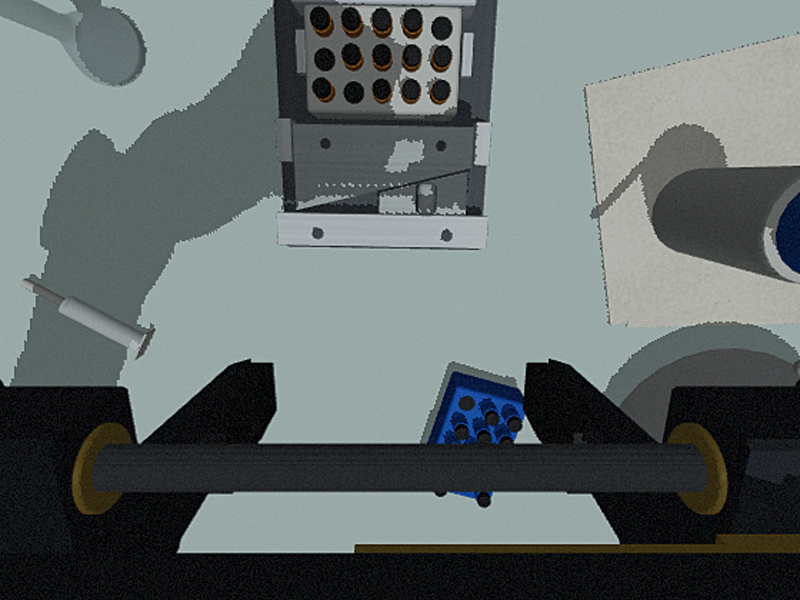

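The wrist view shows the clamp square to the tool. The tab is at about (427,198) of the 800 px picture, the fence along row 230, and the white rack above. Next a first estimate of positions.

```bash
python3 - <<'E'
from h import *
g=lambda u,v,z:atz('w1',u*.7,v*.7,z)
im=cv2.imread('pics/w1.png')[105:175,185:355];cv2.imwrite('pics/w1c.png',cv2.resize(im,(800,330),interpolation=cv2.INTER_CUBIC))
print('tab',g(427,187,.088),g(427,198,.088))
for a,b,z in(((278,247),(487,248),.03),((293,122),(477,123),.03),((305,110),(458,117),.067)):
    A,B=g(*a,z),g(*b,z);d=A-B;print(A,B,np.linalg.norm(d),np.degrees(np.arctan2(d[1],d[0])))
s=get_state();M=R.from_quat(s['eef_rot']).as_matrix();print(np.degrees(np.arctan2(-M[1,0],-M[0,0])))
E
```

```text
tab [ 0.52759185 -0.26859858  0.088     ] [ 0.52064596 -0.27068853  0.088     ]
[ 0.44736155 -0.16692652  0.03      ] [ 0.49380459 -0.33426794  0.03      ] 0.17366665371586582 105.51117570227753
[ 0.5455727  -0.15867972  0.03      ] [ 0.58344062 -0.29553667  0.03      ] 0.14199930506607977 105.46661185813835
[ 0.5538284  -0.17395713  0.067     ] [ 0.57824593 -0.27704659  0.067     ] 0.1059417414493784 103.32538087707086
105.58535720367382
```

View pics/w1c.png

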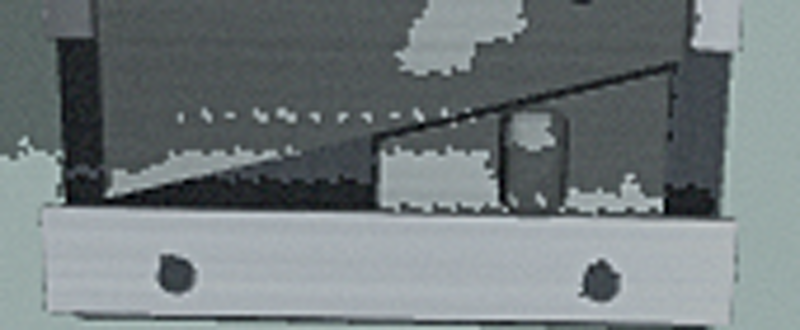

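carry_out(
  offset=[
    [0.03,-0.001,-0.03],
    [0.031,-0.001,-0.04],
    [0,0,-0.05],
    [0,0,0],
    [0,0,0],
  ],
  twist=[0,0,0,0,0],
)

```text
clock: 1.78
tool_pos: [0.5199, -0.2726, 0.1401]
eef_rot: [0.563, -0.428, 0.429, -0.562]
contact_force: [0.5, -0.5, 0.3]
opening: 0.998
```

```bash
python3 - <<'E'
from h import *
save('wrist','w2');s=get_state();print(s['tool_pos'],s['qd'].round(3),s['contact_force'])
im=cv2.imread('pics/w2.png');cv2.imwrite('pics/w2b.png',cv2.resize(im,(800,600),interpolation=cv2.INTER_CUBIC))
E
```

```text
[ 0.52064401 -0.27245883  0.14080098] [-0.007 -0.013 -0.006 -0.003  0.001 -0.005  0.   ] [ 0.84080887 -0.77380879  0.27911239]
```

View pics/w2b.png

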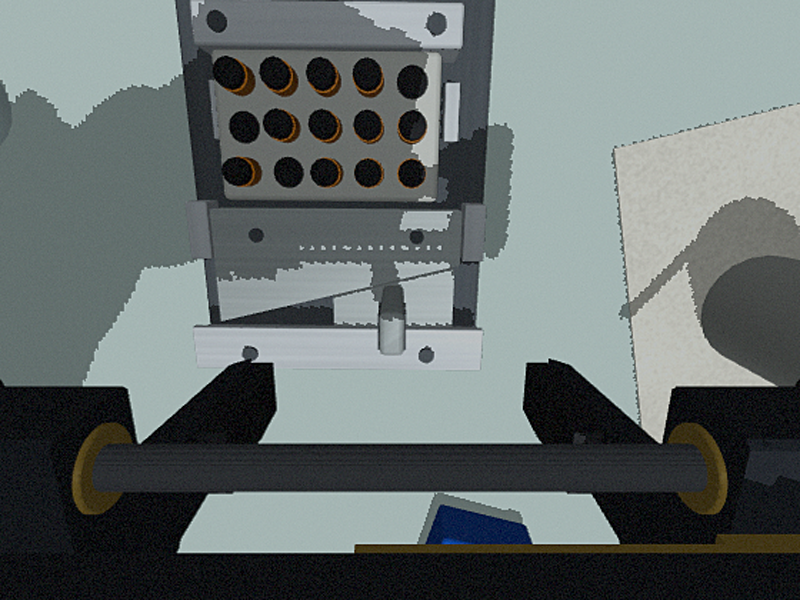

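The tab's top face is now at about (391,336), between the fingers. The fence runs along rows 328–368, and the bar's jaw face runs from about (208,207) to (465,204).

```bash
python3 - <<'E'
from h import *
print(tri(('w1',426.7*.7,198.9*.7),('w2',391.5*.7,336*.7)))
g=lambda u,v,z:atz('w2',u*.7,v*.7,z)
print('tab',g(391.5,336,.088),'near edge',g(391.5,355,.088),'far',g(391.5,318,.088))
for a,b,z in(((194,369),(481,369),.03),((208,207),(464,204),.03)):
    A,B=g(*a,z),g(*b,z);d=A-B;print(A,B,np.linalg.norm(d),np.degrees(np.arctan2(d[1],d[0])))
# subpixel tab edges
im=cv2.imread('pics/w2.png',0);print(im[240,258:296].tolist());print(im[190:256,274].tolist())
s=get_state();u=np.array([-.267,.964]);print(s['tool_pos'])
E
```

```text
(array([ 0.5200971 , -0.27057601,  0.09050413]), [np.float64(0.08280736680964253), np.float64(0.08280736680954885)])
tab [ 0.51921581 -0.27085678  0.088     ] near edge [ 0.51004443 -0.27332987  0.088     ] far [ 0.5276984  -0.26856943  0.088     ]
[ 0.44592209 -0.16404185  0.03      ] [ 0.49256813 -0.33407986  0.03      ] 0.1763200935774137 105.34040401081046
[ 0.54514199 -0.15750717  0.03      ] [ 0.58430245 -0.29397266  0.03      ] 0.1419731348019343 106.01148666497734
[182, 184, 186, 187, 190, 189, 134, 38, 121, 136, 145, 164, 162, 164, 165, 161, 158, 161, 162, 160, 166, 151, 143, 134, 94, 75, 177, 192, 189, 187, 186, 185, 186, 188, 188, 188, 187, 187]
[92, 89, 93, 89, 95, 93, 92, 73, 87, 89, 57, 66, 66, 67, 67, 67, 66, 65, 68, 63, 68, 69, 67, 59, 68, 66, 63, 69, 70, 81, 86, 89, 99, 97, 97, 171, 163, 167, 163, 164, 165, 169, 168, 165, 167, 169, 169, 171, 167, 162, 158, 158, 159, 159, 159, 162, 159, 145, 148, 190, 187, 187, 180, 182, 180, 177]
[ 0.52064401 -0.27245883  0.14080098]
```

carry_out(
  offset=[
    [0,0.0015,-0.03],
    [0,0,-0.03],
    [0,0,-0.025],
    [0,0,-0.01],
    [0,0,0],
  ],
  twist=[0,0,0,0,0],
)

```text
clock: 2.45
tool_pos: [0.5208, -0.2697, 0.0448]
eef_rot: [-0.563, 0.428, -0.429, 0.563]
contact_force: [-1.0, -0.1, 0.3]
opening: 0.999
```

carry_out(
  offset=[
    [0,0,0],
    [0,0,0],
    [0,0,0],
    [0,0,0],
    [0,0,0],
    [0,0,0],
  ],
  twist=[0,0,0,0,0,0],
  grip=0.03,
  newtons=25,
)

```text
clock: 3.2
tool_pos: [0.5203, -0.2691, 0.0437]
eef_rot: [0.563, -0.428, 0.428, -0.563]
contact_force: [1.0, 0.2, -0.2]
opening: 0.353
```

carry_out(
  offset=[
    [0,0,0],
    [0,0,0],
    [0,0,0],
    [0,0,0],
  ],
  twist=[0,0,0,0],
  grip=0.0,
  newtons=35,
)

```text
clock: 3.7
tool_pos: [0.5203, -0.2691, 0.0437]
eef_rot: [0.563, -0.428, 0.428, -0.563]
contact_force: [0.5, 0.9, -0.3]
opening: 0.136
```

carry_out(
  offset=[
    [-0.0013,0.0048,0],
    [-0.0013,0.0048,0],
    [-0.0013,0.0048,0],
    [-0.0014,0.0048,0],
    [-0.0014,0.0048,0],
    [-0.0013,0.0048,0],
    [0,0,0],
  ],
  twist=[0,0,0,0,0,0,0],
)

```text
clock: 4.58
tool_pos: [0.5121, -0.2392, 0.0437]
eef_rot: [-0.563, 0.428, -0.427, 0.563]
contact_force: [0.1, -0.1, -0.3]
opening: 0.132
```

carry_out(
  offset=[
    [-0.0007,0.0024,0],
    [-0.0006,0.0024,0],
  ],
  twist=[0,0],
)

```text
clock: 4.82
tool_pos: [0.5112, -0.2366, 0.0438]
eef_rot: [0.563, -0.428, 0.429, -0.562]
contact_force: [0.6, -5.1, -3.4]
opening: 0.133
```

```bash
python3 - <<'E'
from h import *
save('wrist','w3');s=get_state();print(s['tool_pos'],s['contact_force'])
im=cv2.imread('pics/w3.png');cv2.imwrite('pics/w3b.png',cv2.resize(im,(800,600),interpolation=cv2.INTER_CUBIC))
E
```

```text
[ 0.51118284 -0.23650499  0.04384469] [ 0.80850264 -4.21699161 -2.81909267]
```

View pics/w3b.png

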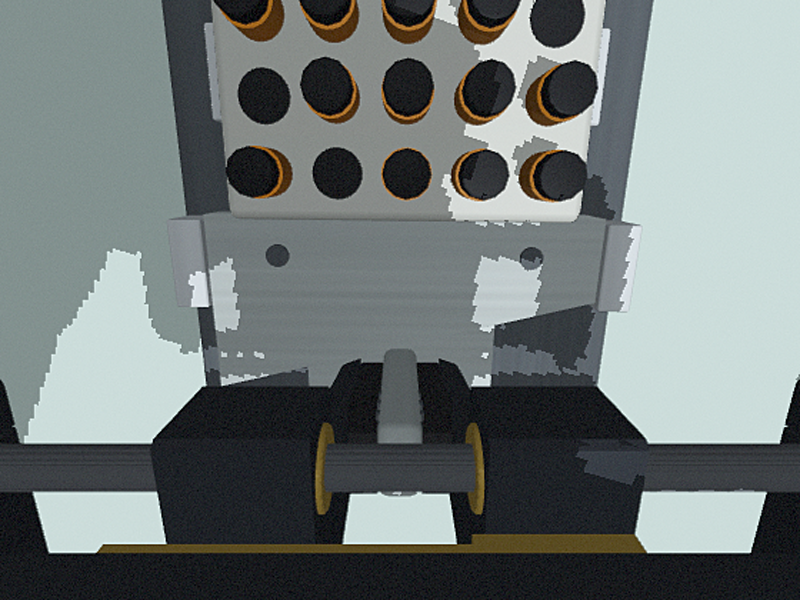

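The tab is held between the fingers at (400,400) and the wedge is sliding with about 5 N. I push on in small steps, watching the force.

carry_out(
  offset=[
    [-0.0005,0.002,0],
    [-0.0005,0.002,0],
  ],
  twist=[0,0],
)

```text
clock: 5.12
tool_pos: [0.5105, -0.2338, 0.044]
eef_rot: [0.563, -0.427, 0.43, -0.562]
contact_force: [1.4, -7.3, -1.6]
opening: 0.134
```

carry_out(
  offset=[
    [-0.0005,0.002,0],
  ],
  twist=[0],
)

```text
clock: 5.25
tool_pos: [0.51, -0.2319, 0.044]
eef_rot: [0.563, -0.427, 0.43, -0.562]
contact_force: [1.1, -6.7, -2.6]
opening: 0.138
```

carry_out(
  offset=[
    [-0.0003,0.001,0],
  ],
  twist=[0],
)

```text
clock: 5.38
tool_pos: [0.5097, -0.2308, 0.044]
eef_rot: [0.563, -0.427, 0.43, -0.562]
contact_force: [0.8, -6.8, -2.7]
opening: 0.134
```

carry_out(
  offset=[
    [-0.0003,0.001,0],
  ],
  twist=[0],
)

```text
clock: 5.5
tool_pos: [0.5095, -0.2299, 0.0441]
eef_rot: [0.563, -0.427, 0.43, -0.562]
contact_force: [1.1, -7.6, -1.8]
opening: 0.138
```

carry_out(
  offset=[
    [-0.0003,0.001,0],
  ],
  twist=[0],
)

```text
clock: 5.62
tool_pos: [0.5092, -0.229, 0.0441]
eef_rot: [0.563, -0.427, 0.43, -0.562]
contact_force: [1.5, -7.2, -2.0]
opening: 0.128
```

carry_out(
  offset=[
    [-0.0003,0.001,0],
  ],
  twist=[0],
)

```text
clock: 5.75
tool_pos: [0.5089, -0.228, 0.0441]
eef_rot: [0.563, -0.427, 0.43, -0.562]
contact_force: [1.3, -6.7, -2.3]
opening: 0.133
```

carry_out(
  offset=[
    [-0.0003,0.001,0],
  ],
  twist=[0],
)

```text
clock: 5.88
tool_pos: [0.5089, -0.2279, 0.0441]
eef_rot: [0.563, -0.427, 0.43, -0.562]
contact_force: [1.4, -9.4, -4.4]
opening: 0.134
```

carry_out(
  offset=[
    [-0.0003,0.001,0],
  ],
  twist=[0],
)

```text
clock: 6.0
tool_pos: [0.5089, -0.2278, 0.0441]
eef_rot: [0.563, -0.427, 0.431, -0.561]
contact_force: [3.0, -11.2, -5.3]
opening: 0.133
```

carry_out(
  offset=[
    [-0.0003,0.001,0],
  ],
  twist=[0],
)

```text
clock: 6.12
tool_pos: [0.5088, -0.2278, 0.0441]
eef_rot: [0.563, -0.426, 0.432, -0.561]
contact_force: [3.0, -13.8, -6.3]
opening: 0.131
```

carry_out(
  offset=[
    [-0.0005,0.002,-0.0005],
    [-0.0005,0.002,-0.0005],
  ],
  twist=[0,0],
)

```text
clock: 6.38
tool_pos: [0.5089, -0.2275, 0.0441]
eef_rot: [0.563, -0.425, 0.434, -0.56]
contact_force: [3.4, -20.9, 0.7]
opening: 0.132
```

carry_out(
  offset=[
    [-0.0005,0.002,-0.0005],
    [0,0,0],
  ],
  twist=[0,0],
)

```text
clock: 6.62
tool_pos: [0.5088, -0.2275, 0.0442]
eef_rot: [0.563, -0.425, 0.436, -0.559]
contact_force: [4.0, -21.7, 1.2]
opening: 0.131
```

carry_out(
  offset=[
    [-0.0005,0.002,0],
    [-0.0005,0.002,0],
  ],
  twist=[0,0],
)

```text
clock: 6.88
tool_pos: [0.5088, -0.2273, 0.0443]
eef_rot: [0.563, -0.424, 0.438, -0.558]
contact_force: [6.6, -31.1, -4.6]
opening: 0.133
```

carry_out(
  offset=[
    [-0.0005,0.002,0],
    [0,0,0],
  ],
  twist=[0,0],
)

```text
clock: 7.12
tool_pos: [0.5088, -0.2273, 0.0443]
eef_rot: [0.563, -0.423, 0.439, -0.557]
contact_force: [6.0, -33.6, -4.7]
opening: 0.135
```

carry_out(
  offset=[
    [0.001,-0.004,0.0005],
    [0.001,-0.004,0.001],
    [0.0005,-0.002,0],
    [0,0,0],
  ],
  twist=[0,0,0,0],
)

```text
clock: 7.62
tool_pos: [0.5087, -0.2273, 0.0443]
eef_rot: [0.563, -0.426, 0.433, -0.561]
contact_force: [2.2, -13.5, -5.4]
opening: 0.134
```

carry_out(
  offset=[
    [0.001,-0.003,-0.001],
    [0,-0.002,-0.001],
    [0,0,0],
  ],
  twist=[0,0,0],
)

```text
clock: 8.0
tool_pos: [0.5089, -0.2277, 0.0439]
eef_rot: [0.563, -0.427, 0.43, -0.562]
contact_force: [-2.4, -3.7, 14.8]
opening: 0.134
```

carry_out(
  offset=[
    [0,0,0.0015],
    [0,0,0],
  ],
  twist=[0,0],
)

```text
clock: 8.25
tool_pos: [0.5089, -0.2277, 0.044]
eef_rot: [0.563, -0.427, 0.43, -0.562]
contact_force: [0.4, -5.4, 1.3]
opening: 0.138
```

carry_out(
  offset=[
    [0,0,0],
    [0,0,0],
    [0,0,0],
    [0,0,0],
    [0,0,0],
    [0,0,0],
  ],
  twist=[0,0,0,0,0,0],
  grip=0.07,
)

```text
clock: 9.0
tool_pos: [0.5079, -0.2255, 0.0432]
eef_rot: [0.563, -0.428, 0.428, -0.563]
contact_force: [-0.0, 0.1, -0.5]
opening: 0.779
```

Released with no force left. I lift straight up and back, to the first viewing pose, and look.

carry_out(
  offset=[
    [0,0,0.03],
    [0,0,0.04],
    [0,0,0.05],
    [-0.025,-0.02,0.05],
    [-0.025,-0.02,0.045],
    [0,0,0],
    [0,0,0],
  ],
  twist=[0,0,0,0,0,0,0],
)

```text
clock: 9.88
tool_pos: [0.4579, -0.2649, 0.2578]
eef_rot: [-0.563, 0.428, -0.428, 0.563]
contact_force: [0.7, 1.1, 0.3]
opening: 0.797
```

```bash
python3 - <<'E'
from h import *
save('wrist','w4');s=get_state();print(s['tool_pos'],s['contact_force'])
im=cv2.imread('pics/w4.png');cv2.imwrite('pics/w4b.png',cv2.resize(im[:260,130:430],(750,650),interpolation=cv2.INTER_CUBIC)[:600])
E
```

```text
[ 0.45793791 -0.26437987  0.25714618] [0.30403914 0.70866461 0.17253539]
```

View pics/w4b.png

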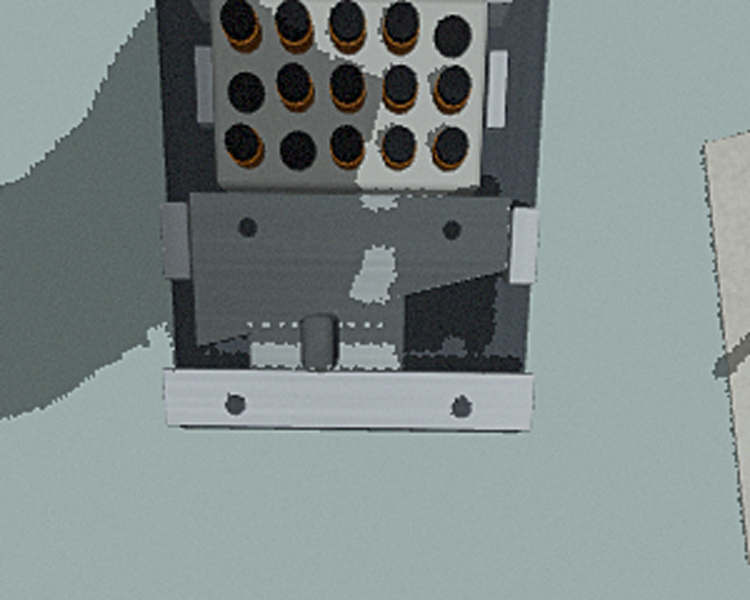

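The tab at crop (319,342) stands free on the wedge, which is driven in along the ramp. The bar's edge (row ~194) is close up to the rack's edge. I check the numbers against the bar and the empty clamp's pixels.

```bash
python3 - <<'E'
from h import *
g=lambda u,v,z:atz('w4',130+u/2.5,v/2.5,z)
t=g(319,342,.088);A=g(190,192,.03);B=g(508,197,.03);d=A-B;d/=np.linalg.norm(d);m=(A+B)/2
print('tab',t,'moved',np.linalg.norm((t-[.520,-.271,.088])[:2]),'y in bar',(t-m)[:2]@d[:2],'angle',np.degrees(np.arctan2(d[1],d[0])),'bar mid',m)
save('top','top1');save('scene','scene1')
for n,s in(('top',np.s_[115:235,100:210]),('scene',np.s_[260:370,330:425])):
    print(n,np.abs(cv2.imread(f'pics/{n}0.png')[s].astype(int)-cv2.imread(f'pics/{n}1.png')[s]).max(2).__gt__(40).sum())
print(get_state()['clock'])
E
```

```text
tab [ 0.50900415 -0.23018315  0.088     ] moved 0.04227202259157504 y in bar 0.009473396853226155 angle 104.67204150651794 bar mid [ 0.56989361 -0.22403358  0.03      ]
top 0
scene 0
10.025
```

The tab sits at y = +9.5 mm on the bar, where about +10 is expected. The bar has moved about 6 mm to the rack, and the empty clamp is unchanged in both fixed views. I hand the job in.

```bash
python3 -c "
from plant import job; print(job.finish_job())"
```

```text
the job is handed in; nothing more can be done
None
```

The wedge in the white rack's clamp is jammed and released, and the job was handed in at about 10 s. I gripped its tab, slid it about 42 mm along +y and pressed it in with up to about 34 N. I then eased off, let go and backed the arm clear.

**Last checks:**
- **Wedge:** after release the tab was at y = +9.5 mm on the bar, against about +10 mm expected. While pushing, an earlier and rougher bar estimate had put the jam at about +14 mm.
- **Bar and rack:** the bar had moved about 6 mm up to the rack. I judged the grip from the push force and the pictures and did not test it by tugging the rack.
- **Empty clamp:** its area was unchanged in both fixed camera views.
- **Contact:** the force on the tool was near zero at the end.

One moment to note: while easing off, a small downward correction briefly pressed on the tab with about 15 N. I corrected it before opening the fingers.

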